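# Fetch the jar from behind the bottles

## Robot

A 6-joint arm with a two-finger parallel gripper is mounted at the origin on the work surface. World frame = base frame: x ahead of the robot, y to its left, z up, the work surface at z = 0. Lengths are in m, angles in degrees, forces in N, time in s.
With the tool pointing down it reaches from about 0.25 to 0.725 m from the base axis. Payload 4 kg.
Tool frame: the origin (TCP) lies at the centre of the arm's flange, where the gripper is bolted on; the fingertips stand 173 mm ahead of it and the grasp point (between the pads) lies 155 mm ahead of it (ctrl.tcp_to_grasp is the distance from the TCP to the grasp point, in m); z points along the fingers, y is the direction in which the jaws open and shut (so a half turn about z gives the same grasp; the last joint's range is limited). The gripper opens to 85 mm and grips with 20 to 120 N. Pads are 22 mm wide; open, the fingers measure 114 mm over their backs; the gripper's body (76 mm by 85 mm) begins 54 mm behind the grasp point. The pads swing forward as they close: fully open they stand 13 mm farther back than shut.
Start: joints at [65.661, 13.785, 0.286, 76.501, 0, 90], TCP at [0.206, 0.456, 0.405] pointing down, gripper open.
Joint ranges: [-155.79, 155.79], [-60.16, 107.12], [-62.33, 73.08], [-114, 123.19], [-81.49, 82.49], [-180, 180]. Speed limits (degrees/s): [159.86, 159.86, 180, 180, 180, 180].

## Interface

Orientations are given as [roll, pitch, yaw] about the fixed x, y, z axes, in that order (R = Rz(yaw) Ry(pitch) Rx(roll)).
In Python, from cell import ctrl gives the robot as it stands.
- The arm moves only by the tool move_arm, never from a script. Its argument "plan" is one flat list of numbers, 4 for each row, row after row: the shift along the tool's x, y, z in m, then the turn about the tool's z in rad. In form: [tx, ty, tz, spin, tx, ty, tz, spin, ...]. A call has 1 to 20 rows; each row is the pose to reach, as a shift and turn from the pose commanded when the call began, along the tool's axes at that moment; what a row does not reach only later rows make up. A row lasts 1/8 s, in which the tool goes at most 62.5 mm and 10.7 degrees, less where a joint would pass 70% of its speed; a pose out of reach is approached as far as the arm can. A call with a gripper value outside its range is refused whole. "gripper" is the closure, from -1 (fully open) to 1 (shut), set as the call begins (left out, the last holds). The fingers move at their own pace and stop on an object; the grip force is fixed at half the most. Time passes only in rows, so rows that repeat a pose let the fingers close. It gives the time, the measured TCP pose, the force and the opening at its end, in the units of the state.
- ctrl.state(): the state, without advancing time (a new reading comes with each control period).
- ctrl.camera(name): name is "scene" or "top" or "wrist"; returns a dict with "image" (480x640x3 uint8, red, green, blue), "depth" (480x640 float32, m along the optical axis (not along the pixel's ray), 0 where there is no reading), "mtx" (3x3 intrinsics, pixels), "dist" ([k1, k2, p1, p2, k3] as OpenCV has them; the pictures are not rectified), "view" (4x4, takes a point from world to camera coordinates). Camera axes: x right, y down, z forward; pixel columns grow to the right and rows downward; lengths in m; the calibration is good to about 2 mm. A picture is of the moment at which its call begins.
- ctrl.job_done(): hands the job in, once; it reports no verdict.
Trained networks look in the newest picture that a camera, given by its name, has taken for a name from the list of things; names that differ only in an ending like _2 or _b are one class to them, and where a whole thing is asked for, a point or a joint stands for the part that bears it (a point fixed in the world has none). Each returns a list of dicts, best first, with "confidence" (0 to 1); they miss things now and then, are a little off and sometimes report something else, mostly with a low value. They report only what shows in the picture. A call takes as long as a camera call. They do not tell look-alikes from the thing itself.
- ctrl.look_for(camera, thing): "position" ([column, row] as shares, 0 to 1, of the picture: columns of its width, rows of its height, amid what is visible of it).
The state is a dict: "time": time; "joint_positions": joint angles; "dq": joint speeds; "effort": joint torques, N m; "eef_pos": TCP position; "tcp_rot": TCP orientation; "ft_force": force on the tool from outside, world axes, zero at the start; "moment": the same for the moment, N m; "opening": finger opening in m.
Only numpy, scipy, OpenCV 4.12 (cv2) and the standard library are available. Lean on these libraries where they do the work, as an engineer would, in place of code of your own. Each camera call takes 0.05 s, during which the arm holds its last target. There are 200 camera calls.

## Task

I need the black-lidded cream jar that is hemmed in by the three bottles on the dark wood display board: first stand all three bottles on the grey parking mat, then, while they wait there, set the jar in the middle of the cork pad on the marble slab, and last put each bottle back in the middle of the coaster of its own cap colour. Keep the bottles and the jar upright all the time, and do not shift the white-lidded jar that is already on the slab. Leave everything standing and let go of.

Things in the scene. Friction and masses are not known exactly. Their poses are not given: they have to be found in the camera images.
- blue_bottle_mid (a point): White round bottle with a BLUE screw cap and blue band: 110 mm tall, 38 mm across and straight-sided from the foot up to 86 mm, cap 27 mm, 0.13 kg, loose, upright on its coaster at the start. Point: on the axis, 55 mm above the foot; z up the axis. Grip the straight side 10 to 20 mm above this point, so that the fingertips pass over the jar next to it.
- green_bottle_mid (a point): Green glass round bottle with a GREEN screw cap and green band: 110 mm tall, 38 mm across and straight-sided from the foot up to 86 mm, cap 27 mm, 0.13 kg, loose, upright on its coaster at the start. Point: on the axis, 55 mm above the foot; z up the axis. Grip the straight side 10 to 20 mm above this point, so that the fingertips pass over the jar next to it.
- red_bottle_mid (a point): Amber glass round bottle with a RED dropper top and red band: 110 mm tall, 38 mm across and straight-sided from the foot up to 86 mm, cap 27 mm, 0.13 kg, loose, upright on its coaster at the start. Point: on the axis, 55 mm above the foot; z up the axis. Grip the straight side 10 to 20 mm above this point, so that the fingertips pass over the jar next to it.
- blue_coaster: Fixed round blue coaster with a white centre, 62 mm across, 3 mm thick: the blue-capped bottle's place. It lies on a fixed dark wood display board (170 x 230 mm, 12 mm high). The three coasters lie round the jar on three sides; which colour lies where varies. Origin: centre of its underside, 12 mm above the table, z up; its top is 3 mm higher.
- green_coaster: Fixed round green coaster with a white centre, 62 mm across, 3 mm thick: the green-capped bottle's place. It lies on a fixed dark wood display board (170 x 230 mm, 12 mm high). The three coasters lie round the jar on three sides; which colour lies where varies. Origin: centre of its underside, 12 mm above the table, z up; its top is 3 mm higher.
- red_coaster: Fixed round red coaster with a white centre, 62 mm across, 3 mm thick: the red-capped bottle's place. It lies on a fixed dark wood display board (170 x 230 mm, 12 mm high). The three coasters lie round the jar on three sides; which colour lies where varies. Origin: centre of its underside, 12 mm above the table, z up; its top is 3 mm higher.
- black_jar_mid (a point): The wanted cream jar: amber glass, BLACK lid, brass line, 54 mm across, 44 mm tall, straight-sided, 0.16 kg, loose, on the dark wood display board (12 mm high), hemmed in on three sides by the 110 mm tall bottles (about 13 mm free to each: no room for a gripper while they stand there). Point: on its axis, 22 mm above its foot; z up.
- mat: Fixed plain mid-grey parking mat, 250 mm (its x) by 130 mm (its y), 4 mm thick, flat on the table at one side, left or right. Origin at the centre of its underside at table height; x along its long side, z up. Empty at the start; room for the three bottles in a row along its x, 80 mm apart.
- pad: Fixed round cork pad, 78 mm across, 3 mm thick, lying on a white marble slab (250 x 130 mm, 8 mm high) at the other side of the table from the mat. Place for the black-lidded jar. Origin at the centre of its underside (8 mm above the table), z up; its top is 3 mm above the origin.
- white_jar_mid (a point): Another jar, all white with a WHITE lid, same size (54 mm across, 44 mm tall), loose, standing on the same marble slab about 95 to 145 mm from the cork pad's centre. It stays where it is. The point is on its axis, 22 mm above its foot.
There are look-alikes about, which are no part of the job. Leave any blue look-alike of the part that bears black_jar_mid alone.

How it is judged:
By the outcome, as a careful person would: the job done as asked, in the order asked, and still so for the second after the job is handed in, with the robot touching nothing.
It also fails if it takes over 144 s, if anything falls off the work surface, if the arm or the gripper's body presses on something with over 40 N, if the wrist force passes 120 N, or if a joint passes its speed limit or range.

## Working session

There is one attempt and no reset: what is moved stays moved. The work goes in short steps, Python scripts to look and compute and a tool call to move; the robot and the scene stay as the last step left them, time stands still between calls to the robot, and variables do not carry over. Pictures are saved under pics/ and viewed, about 12 in all and at most 16, crops included, and the job is handed in when it is done.

Besides the shell and the picture viewer there is one more tool, called as name(argument=value, ...) on one line, values as JSON. move_arm: Moves the arm, as the interface text tells. Its arguments: {"type":"object","properties":{"plan":{"type":"array","items":{"type":"number"}},"gripper":{"type":"number"}},"required":["plan"]}

```bash
ls; mkdir -p pics
cat > h.py <<'E'
import numpy as np, cv2
from cell import ctrl
from scipy.spatial.transform import Rotation as R
def cloud(c):
    K,D,V=map(np.array,(c["mtx"],c["dist"],c["view"]))
    h,w=c["depth"].shape
    u,v=np.meshgrid(np.arange(w),np.arange(h))
    n=cv2.undistortPoints(np.stack([u,v],-1).reshape(-1,1,2).astype(float),K,D).reshape(h,w,2)
    d=c["depth"][...,None]
    P=np.concatenate([n*d,d],-1)
    W=np.linalg.inv(V)
    return P@W[:3,:3].T+W[:3,3]
def save(c,n): cv2.imwrite(f"pics/{n}.png",cv2.cvtColor(c["image"],cv2.COLOR_RGB2BGR))
E
python3 - <<'E'
from h import *
s=ctrl.state(); print({k:np.round(v,3).tolist() for k,v in s.items()})
for n in ("top","scene"):
    c=ctrl.camera(n); save(c,n+"0"); np.savez(f"{n}0.npz",**{k:np.array(v) for k,v in c.items()})
    P=cloud(c)
    for t in "blue_bottle_mid green_bottle_mid red_bottle_mid blue_coaster green_coaster red_coaster black_jar_mid mat pad white_jar_mid".split():
        for r in ctrl.look_for(n,t)[:3]:
            p=r["position"]; u,v=int(p[0]*640),int(p[1]*480)
            print(n,t,round(r["confidence"],2),u,v,P[v,u].round(3))
E
```

```text
pics
{'time': 0.0, 'joint_positions': [65.661, 13.833, 0.213, 76.501, -0.0, 89.999], 'dq': [0.028, 0.1, 0.019, 0.044, 0.012, 0.043], 'effort': [-0.0, -37.232, 25.241, 0.017, 0.0, -0.0], 'eef_pos': [0.206, 0.455, 0.404], 'tcp_rot': [-179.878, 0.0, 155.662], 'ft_force': [-0.254, -0.329, -0.153], 'moment': [-0.058, 0.004, 0.05], 'opening': 0.085}
top blue_bottle_mid 0.91 317 276 [ 0.52  -0.002  0.127]
top green_bottle_mid 0.94 349 241 [ 0.576 -0.053  0.128]
top red_bottle_mid 0.67 278 256 [0.552 0.06  0.125]
top blue_coaster 0.92 319 290 [ 0.503 -0.008  0.014]
top green_coaster 0.81 341 251 [ 0.568 -0.045  0.056]
top red_coaster 0.63 288 264 [0.547 0.047 0.039]
top black_jar_mid 0.97 242 165 [0.721 0.128 0.045]
top black_jar_mid 0.9 297 165 [0.721 0.031 0.046]
top black_jar_mid 0.79 315 240 [ 0.587 -0.     0.056]
top mat 0.86 487 305 [ 0.477 -0.307  0.004]
top pad 0.88 148 314 [0.461 0.293 0.011]
scene blue_bottle_mid 0.96 296 243 [ 0.526 -0.021  0.101]
scene green_bottle_mid 0.73 202 369 [ 0.489 -0.313  0.003]
scene green_bottle_mid 0.67 309 273 [ 0.591 -0.077  0.103]
scene blue_coaster 0.48 293 267 [ 0.515 -0.023  0.017]
scene green_coaster 0.82 309 298 [ 0.588 -0.077  0.017]
scene red_coaster 0.48 337 250 [0.575 0.07  0.016]
scene black_jar_mid 0.85 361 329 [ 0.724 -0.106  0.043]
scene black_jar_mid 0.83 329 265 [ 0.596 -0.005  0.054]
scene black_jar_mid 0.8 411 254 [0.733 0.117 0.044]
scene mat 0.87 199 370 [ 0.485 -0.318  0.003]
scene pad 0.93 343 180 [0.473 0.29  0.013]
scene white_jar_mid 0.82 374 187 [0.571 0.266 0.05 ]
```

View pics/top0.png

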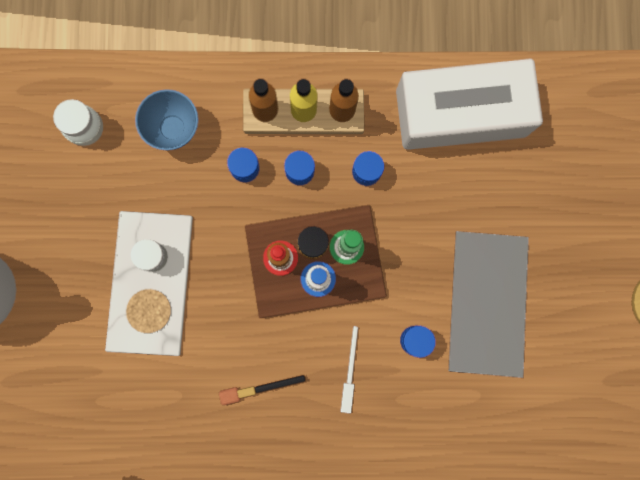

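View pics/scene0.png

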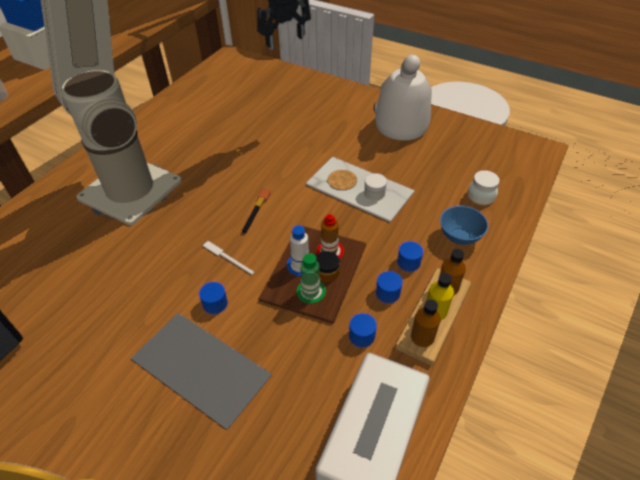

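The pictures show the board at top (315,260) carrying red (278,256), green (350,243) and blue (318,276) bottles around the black-lidded jar (313,241). The mat is at (488,304), and the slab at (150,283) has the cork pad (148,311) and the white jar (149,255).
Jar candidates are the black lid at (313,241) and blue jars at (243,165), (299,168), (368,168) and (418,341). Only (313,241) has a black lid and is hemmed in on the board, so that is the one; the blue ones stay put.

```bash
cat >> h.py <<'E'
def rays(c,uv,z):
    "pixels -> world points on plane z"
    K,D,V=map(np.array,(c["mtx"],c["dist"],c["view"]))
    n=cv2.undistortPoints(np.array(uv,float).reshape(-1,1,2),K,D).reshape(-1,2)
    W=np.linalg.inv(V); d=np.c_[n,np.ones(len(n))]@W[:3,:3].T
    return W[:3,3]+d*((z-W[2,3])/d[:,2])[:,None]
def hsv(c): return cv2.cvtColor(c["image"],cv2.COLOR_RGB2HSV)
def mask(c,lo,hi,P,zr,xy=None,r=.06):
    m=cv2.inRange(hsv(c),lo,hi)>0
    m&=(P[...,2]>zr[0])&(P[...,2]<zr[1])
    if xy is not None: m&=np.hypot(P[...,0]-xy[0],P[...,1]-xy[1])<r
    return m
def circ(c,m,z):
    v,u=np.nonzero(m)
    if len(u)<5: return None
    p=rays(c,np.c_[u,v],z)[:,:2].astype(np.float32)
    (x,y),rr=cv2.minEnclosingCircle(p)
    return round(x,4),round(y,4),"dia",round(2*rr,4),"mean",p.mean(0).round(4).tolist(),len(u)
E
cat > m.py <<'E'
from h import *
C={n:dict(np.load(n+"0.npz")) for n in("top","scene")}
HU={"blue":((100,120,60),(130,255,255)),"green":((50,90,40),(90,255,255)),"red":((0,190,110),(5,255,255))}
G={"blue":(.52,-.005),"green":(.575,-.055),"red":(.555,.057)}
for n,c in C.items():
    P=cloud(c); print(n,"cam",np.linalg.inv(c["view"])[:3,3].round(3))
    for k,(lo,hi) in HU.items():
        print(k,"cap",circ(c,mask(c,lo,hi,P,(.121,.14),G[k]),.125))
        print(k,"coaster",circ(c,mask(c,lo,hi,P,(.005,.024),G[k]),.015))
    m=mask(c,(0,0,0),(179,255,75),P,(.05,.063),(.583,0),.05); print("lid",circ(c,m,.056))
    print("lidtop z", np.median(P[m][:,2]) if m.any() else None)
    print("pad",circ(c,mask(c,(5,70,90),(25,255,255),P,(.006,.02),(.467,.29),.048),.011))
    print("white",circ(c,mask(c,(0,0,100),(179,60,255),P,(.046,.06),(.57,.27),.06),.052))
    m=mask(c,(0,0,50),(179,50,140),P,(-.004,.012),(.48,-.31),.17).astype(np.uint8)
    m=cv2.morphologyEx(m,cv2.MORPH_OPEN,np.ones((5,5)))
    v,u=np.nonzero(m); p=rays(c,np.c_[u,v],.004)[:,:2].astype(np.float32)
    print("mat",cv2.minAreaRect(p))
E
python3 m.py
python3 -c "
import cv2;a=cv2.imread('pics/top0.png')[200:325,235:395];b=cv2.imread('pics/scene0.png')[200:325,250:380]
cv2.imwrite('pics/crop1.png',cv2.hconcat([cv2.resize(a,(400,312)),cv2.resize(b,(325,312))]))"
```

```text
top cam [0.456 0.017 1.051]
blue cap (0.5202, -0.0044, 'dia', 0.0244, 'mean', [0.5202000141143799, -0.00430000014603138], 184)
blue coaster (0.5226, -0.0061, 'dia', 0.0618, 'mean', [0.5213000178337097, -0.006000000052154064], 363)
green cap (0.5804, -0.0595, 'dia', 0.0266, 'mean', [0.5802000164985657, -0.05909999832510948], 211)
green coaster (0.5799, -0.057, 'dia', 0.0617, 'mean', [0.573199987411499, -0.05209999904036522], 290)
red cap (0.559, 0.0604, 'dia', 0.018, 'mean', [0.5595999956130981, 0.05820000171661377], 50)
red coaster (0.5534, 0.0419, 'dia', 0.0392, 'mean', [0.5529000163078308, 0.03779999911785126], 64)
lid (0.5846, 0.0034, 'dia', 0.0534, 'mean', [0.5845000147819519, 0.0032999999821186066], 742)
lidtop z 0.05667631738739959
pad (0.4667, 0.2929, 'dia', 0.0772, 'mean', [0.4666999876499176, 0.2928999960422516], 1512)
white (0.5627, 0.288, 'dia', 0.0543, 'mean', [0.5626999735832214, 0.2881999909877777], 771)
mat ((0.48059597611427307, -0.31000563502311707), (0.12865930795669556, 0.24775460362434387), 85.33140563964844)
scene cam [ 0.925 -0.602  0.892]
blue cap (0.5236, -0.0
[... 296 characters left out ...]
0.5808, -0.0578, 'dia', 0.0624, 'mean', [0.5860000252723694, -0.06650000065565109], 194)
red cap (0.561, 0.0572, 'dia', 0.0172, 'mean', [0.5612999796867371, 0.05829999968409538], 35)
red coaster (0.5608, 0.063, 'dia', 0.0624, 'mean', [0.5670999884605408, 0.06889999657869339], 68)
lid (0.5862, -0.0002, 'dia', 0.0591, 'mean', [0.5878000259399414, 0.0017999999690800905], 380)
lidtop z 0.05565699867386953
pad (0.4677, 0.2931, 'dia', 0.0797, 'mean', [0.4681999981403351, 0.29260000586509705], 482)
white (0.565, 0.2843, 'dia', 0.0587, 'mean', [0.5644999742507935, 0.2847000062465668], 275)
mat ((0.4817114770412445, -0.31076133251190186), (0.12783029675483704, 0.24662044644355774), 85.26158142089844)
```

View pics/crop1.png

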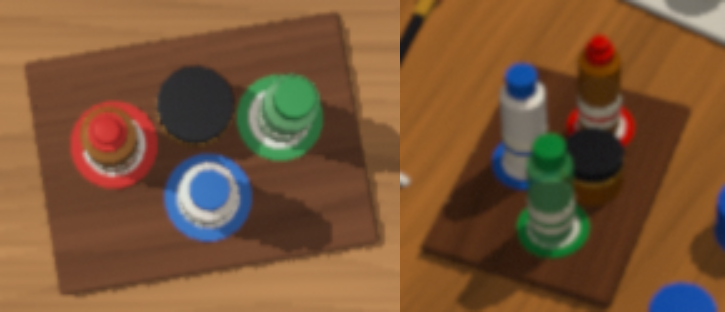

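The crop confirms it: the black lid with amber body sits between red (left), green (right) and blue (front). The two cameras agree to about 3 mm. I'll hold tool yaw at 90 (jaws along world x) and take the green bottle first.

move_arm(plan=[-0.554,-0.3146,0,1.146,-0.554,-0.3146,0,1.146,-0.554,-0.3146,0,1.146,-0.554,-0.3146,0,1.146,-0.554,-0.3146,0,1.146,-0.554,-0.3146,0,1.146,-0.554,-0.3146,0,1.146,-0.554,-0.3146,0,1.146,-0.554,-0.3146,0,1.146,-0.554,-0.3146,0,1.146,-0.554,-0.3146,0,1.146,-0.554,-0.3146,0,1.146,-0.554,-0.3146,0,1.146,-0.554,-0.3146,0,1.146], gripper=-0.4)

```text
time: 2.85
eef_pos: [0.5806, -0.0579, 0.4052]
tcp_rot: [180.0, -0.0, 90.1]
ft_force: [-1.0, 0.8, -0.1]
opening: 0.0596
```

Run:
```python
from h import *
c=ctrl.camera("wrist"); save(c,"w1"); P=cloud(c); print("cam",np.linalg.inv(c["view"])[:3,3].round(3))
HU={"blue":((100,120,60),(130,255,255)),"green":((50,90,40),(90,255,255)),"red":((0,190,110),(5,255,255))}
G={"blue":(.52,-.005),"green":(.58,-.059),"red":(.56,.06)}
for k,(lo,hi) in HU.items():
    print(k,"cap",circ(c,mask(c,lo,hi,P,(.118,.14),G[k]),.125),"\n   coaster",circ(c,mask(c,lo,hi,P,(.005,.024),G[k]),.015))
print("lid",circ(c,mask(c,(0,0,0),(179,255,75),P,(.05,.063),(.583,0),.05),.056))
t=dict(np.load("top0.npz")); print("coasters from crop px",rays(t,[[281,257.2],[347,246.8],[318.2,279.2]],.015).round(4).tolist())
print(np.round(ctrl.state()["eef_pos"],4))
```

```text
cam [0.58  0.017 0.375]
blue cap (0.5205, -0.0026, 'dia', 0.0275, 'mean', [0.5203999876976013, -0.002300000051036477], 1502) 
   coaster (0.5141, -0.0082, 'dia', 0.0785, 'mean', [0.5328999757766724, -0.0012000000569969416], 1260)
green cap (0.5789, -0.0563, 'dia', 0.0275, 'mean', [0.5788999795913696, -0.05620000138878822], 1323) 
   coaster (0.5779, -0.0664, 'dia', 0.0832, 'mean', [0.578499972820282, -0.04470000043511391], 1195)
red cap (0.5575, 0.063, 'dia', 0.0198, 'mean', [0.5576000213623047, 0.0625], 753) 
   coaster (0.5588, 0.0628, 'dia', 0.0631, 'mean', [0.5654000043869019, 0.05299999937415123], 1407)
lid (0.5834, 0.0055, 'dia', 0.0534, 'mean', [0.583299994468689, 0.005799999926239252], 3803)
coasters from crop px [[0.561, 0.0597, 0.015], [0.5798, -0.0581, 0.015], [0.5218, -0.0065, 0.015]]
[ 0.5806 -0.058   0.4053]
```

View pics/w1.png

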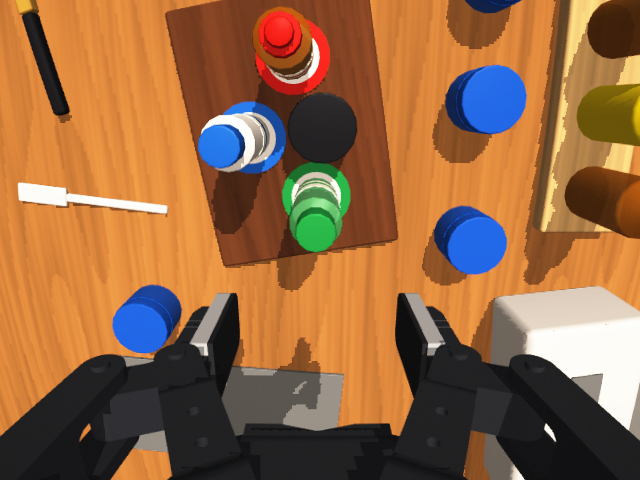

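The wrist view shows the green cap at (316,230) with jaws clear on both sides; its coordinates agree with the other cameras. I'll descend.

move_arm(plan=[0,0,0.05,0,0,0,0.1,0,0,0,0.135,0,0,0,0.155,0,0,0,0.165,0,0,0,0.165,0])

```text
time: 3.65
eef_pos: [0.581, -0.0589, 0.2397]
tcp_rot: [-180.0, -0.0, 90.0]
ft_force: [-0.5, -0.3, 0.6]
opening: 0.0598
```

move_arm(plan=[0,0,0,0,0,0,0,0,0,0,0,0,0,0,0,0,0,0,0,0], gripper=1)

```text
time: 4.28
eef_pos: [0.5816, -0.0595, 0.2412]
tcp_rot: [179.9, 0.0, 90.0]
ft_force: [-1.2, 1.1, 5.3]
opening: 0.0365
```

move_arm(plan=[0,0,-0.01,0,0,0,-0.035,0,0,0,-0.06,0,-0.015,-0.001,-0.06,0,-0.05,-0.003,-0.06,0,-0.09,-0.005,-0.06,0,-0.13,-0.008,-0.06,0,-0.17,-0.01,-0.06,0,-0.21,-0.012,-0.06,0,-0.24,-0.014,-0.06,0,-0.254,-0.015,-0.055,0,-0.258,-0.015,-0.035,0,-0.258,-0.015,-0.015,0,-0.258,-0.015,0,0,-0.258,-0.015,0.006,0,-0.258,-0.015,0.01,0,-0.258,-0.015,0.01,0,-0.258,-0.015,0.01,0])

```text
time: 6.52
eef_pos: [0.5665, -0.3174, 0.2304]
tcp_rot: [179.9, 0.0, 90.0]
ft_force: [-0.1, -0.6, -0.5]
opening: 0.0366
```

Run:
```python
from h import *
c=ctrl.camera("scene"); save(c,"s1"); s=ctrl.state(); print(np.round(s["eef_pos"],4),np.round(s["ft_force"],1),s["opening"])
a=cv2.imread("pics/s1.png")[290:460,100:320]; cv2.imwrite("pics/s1c.png",cv2.resize(a,None,fx=2.5,fy=2.5))
```

```text
[ 0.5665 -0.3175  0.2304] [-0.2  0.  -0.9] 0.036550788285067096
```

View pics/s1c.png

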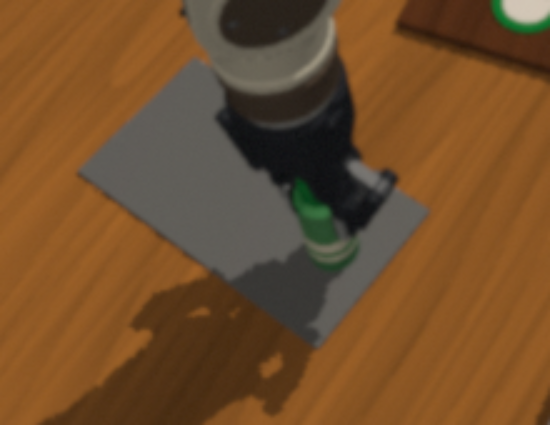

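The green bottle is upright on the mat at about (330,240) in the crop. I'll release it, rise and move above the blue one.

move_arm(plan=[0,0,0.001,0,0,0,0.001,0,0,0,0.001,0], gripper=-0.4)

```text
time: 6.95
eef_pos: [0.5662, -0.3175, 0.2288]
tcp_rot: [180.0, 0.0, 90.0]
ft_force: [0.6, 0.1, -1.0]
opening: 0.0599
```

move_arm(plan=[0,0,-0.04,0,0,0,-0.1,0,0,0,-0.16,0,0.05,-0.01,-0.16,0,0.11,-0.02,-0.16,0,0.17,-0.03,-0.16,0,0.23,-0.04,-0.16,0,0.28,-0.045,-0.16,0,0.312,-0.045,-0.16,0,0.312,-0.045,-0.16,0,0.312,-0.045,-0.16,0])

```text
time: 8.32
eef_pos: [0.5212, -0.0057, 0.3888]
tcp_rot: [180.0, 0.0, 90.0]
ft_force: [-0.1, -0.2, 0.1]
opening: 0.0595
```

```bash
cat > q.py <<'E'
from h import *
import sys
HU={"blue":((100,120,60),(130,255,255)),"green":((50,90,40),(90,255,255)),"red":((0,190,110),(5,255,255))}
def caps(cams,z,G,r=.04):
    for n in cams:
        c=ctrl.camera(n); P=cloud(c)
        for k,xy in G.items(): print(n,k,circ(c,mask(c,*HU[k],P,(z-.008,z+.012),xy,r),z))
E
python3 - <<'E'
from q import *
caps(["top","scene"],.114,{"green":(.566,-.317)})
caps(["wrist","scene","top"],.125,{"blue":(.522,-.005)})
c=ctrl.camera("top"); P=cloud(c); print("g coaster",circ(c,mask(c,*HU["green"],P,(.005,.024),(.58,-.058)),.015))
print(np.round(ctrl.state()["eef_pos"],4))
E
```

```text
top green (0.5654, -0.3154, 'dia', 0.0278, 'mean', [0.5652999877929688, -0.31540000438690186], 225)
scene green (0.5683, -0.3186, 'dia', 0.0304, 'mean', [0.5680000185966492, -0.3188999891281128], 179)
wrist blue (0.5195, -0.0011, 'dia', 0.0283, 'mean', [0.519599974155426, -0.0010999999940395355], 1499)
scene blue (0.525, -0.0089, 'dia', 0.033, 'mean', [0.5245000123977661, -0.007899999618530273], 106)
top blue None
g coaster None
[ 0.5212 -0.0063  0.3886]
```

move_arm(plan=[0,0.001,0.05,0,0,0.001,0.09,0,0,0.001,0.125,0,0,0.001,0.142,0,0,0.001,0.149,0,0,0.001,0.149,0])

```text
time: 9.38
eef_pos: [0.5223, -0.0057, 0.2397]
tcp_rot: [-180.0, 0.0, 90.0]
ft_force: [0.9, 0.0, 0.9]
opening: 0.06
```

move_arm(plan=[0,0,0,0,0,0,0,0,0,0,0,0,0,0,0,0,0,0,0,0], gripper=1)

```text
time: 10.0
eef_pos: [0.5226, -0.0054, 0.2409]
tcp_rot: [179.9, 0.0, 90.0]
ft_force: [-0.8, -0.6, 5.7]
opening: 0.0365
```

move_arm(plan=[0,0,-0.01,0,0,0,-0.035,0,0,0,-0.06,0,-0.015,-0.002,-0.07,0,-0.05,-0.007,-0.07,0,-0.09,-0.012,-0.07,0,-0.13,-0.017,-0.07,0,-0.17,-0.023,-0.07,0,-0.21,-0.028,-0.07,0,-0.25,-0.033,-0.07,0,-0.285,-0.038,-0.07,0,-0.301,-0.041,-0.06,0,-0.305,-0.041,-0.035,0,-0.305,-0.041,-0.015,0,-0.305,-0.041,0,0,-0.305,-0.041,0.007,0,-0.305,-0.041,0.011,0,-0.305,-0.041,0.011,0,-0.305,-0.041,0.011,0])

```text
time: 12.38
eef_pos: [0.4813, -0.3104, 0.2299]
tcp_rot: [179.9, 0.0, 90.0]
ft_force: [-2.8, 2.2, 6.4]
opening: 0.0367
```

move_arm(plan=[0,0,0,0,0,0,0,0,0,0,0,0], gripper=-0.4)

```text
time: 12.75
eef_pos: [0.4813, -0.3104, 0.2286]
tcp_rot: [180.0, 0.0, 90.0]
ft_force: [0.1, -0.1, -0.6]
opening: 0.0596
```

move_arm(plan=[0,0,-0.04,0,0,0,-0.1,0,0,0,-0.16,0,0.05,0.01,-0.16,0,0.11,0.024,-0.16,0,0.17,0.037,-0.16,0,0.23,0.05,-0.16,0,0.29,0.062,-0.16,0,0.34,0.073,-0.16,0,0.37,0.079,-0.16,0,0.37,0.079,-0.16,0,0.37,0.079,-0.16,0])

```text
time: 14.25
eef_pos: [0.5601, 0.0593, 0.3885]
tcp_rot: [-180.0, 0.0, 90.0]
ft_force: [0.5, 0.1, 0.3]
opening: 0.06
```

Run:
```python
from q import *
c=ctrl.camera("wrist"); save(c,"w2"); P=cloud(c)
m=(P[...,2]>.118)&(P[...,2]<.135)&(np.hypot(P[...,0]-.56,P[...,1]-.06)<.03); print(P[m].mean(0),m.sum())
print(circ(c,m,.1245))
# body shoulders/base slices
for z0,z1 in((.03,.06),(.06,.1)):
    m=(P[...,2]>z0)&(P[...,2]<z1)&(np.hypot(P[...,0]-.56,P[...,1]-.06)<.03); p=P[m]; print(z0,m.sum(),"x",np.percentile(p[:,0],[1,99]),"y",np.percentile(p[:,1],[1,99]))
caps(["scene"],.125,{"red":(.56,.06)})
caps(["scene","top"],.114,{"blue":(.481,-.31),"green":(.566,-.317)})
print(np.round(ctrl.state()["eef_pos"],4))
```

```text
[0.557579   0.06411924 0.12435083] 656
(0.5576, 0.064, 'dia', 0.0182, 'mean', [0.5576000213623047, 0.06419999897480011], 656)
0.03 292 x [0.53952714 0.57574504] y [0.06795814 0.08244832]
0.06 507 x [0.5396753  0.57478615] y [0.06460821 0.08199499]
scene red (0.563, 0.0537, 'dia', 0.0246, 'mean', [0.5626999735832214, 0.05510000139474869], 56)
scene blue (0.4833, -0.3105, 'dia', 0.0291, 'mean', [0.48339998722076416, -0.31040000915527344], 167)
scene green (0.5676, -0.3181, 'dia', 0.0301, 'mean', [0.5680000185966492, -0.31869998574256897], 178)
top blue (0.4804, -0.3075, 'dia', 0.0279, 'mean', [0.4797999858856201, -0.3075000047683716], 221)
top green (0.5655, -0.3155, 'dia', 0.028, 'mean', [0.5654000043869019, -0.3154999911785126], 224)
[0.5601 0.0584 0.3888]
```

View pics/w2.png

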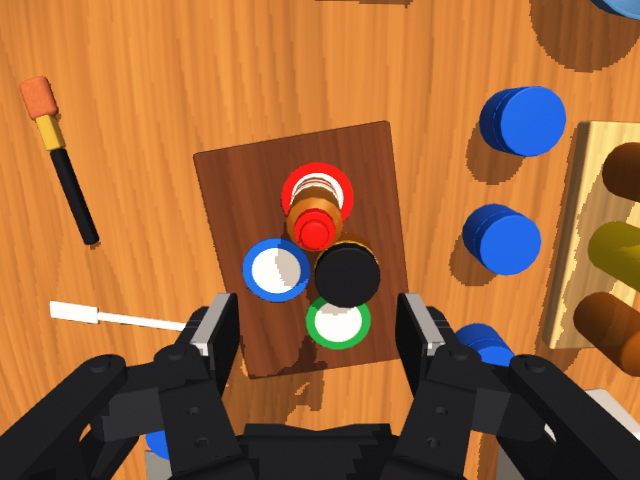

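The red bottle is centred between the jaws at (315,230), and the blue and green coasters are free. I'll descend on red.

move_arm(plan=[0,0,0.05,0,0,0,0.09,0,0,0,0.125,0,0,0,0.142,0,0,0,0.149,0,0,0,0.149,0])

```text
time: 15.2
eef_pos: [0.5603, 0.0591, 0.2398]
tcp_rot: [-180.0, 0.0, 89.9]
ft_force: [0.7, -0.1, 0.3]
opening: 0.0594
```

move_arm(plan=[0,0,0,0,0,0,0,0,0,0,0,0,0,0,0,0,0,0,0,0], gripper=1)

```text
time: 15.82
eef_pos: [0.5606, 0.0596, 0.2411]
tcp_rot: [179.9, -0.0, 90.0]
ft_force: [-0.8, -1.2, 6.4]
opening: 0.0367
```

move_arm(plan=[0,0,-0.01,0,0,0,-0.04,0,0,0,-0.08,0,-0.01,-0.005,-0.11,0,-0.04,-0.018,-0.12,0,-0.08,-0.036,-0.12,0,-0.12,-0.054,-0.12,0,-0.16,-0.072,-0.12,0,-0.2,-0.09,-0.12,0,-0.24,-0.108,-0.12,0,-0.28,-0.126,-0.12,0,-0.32,-0.144,-0.12,0,-0.35,-0.158,-0.12,0,-0.361,-0.164,-0.11,0,-0.363,-0.164,-0.08,0,-0.363,-0.164,-0.045,0,-0.363,-0.164,-0.02,0,-0.363,-0.164,0,0,-0.363,-0.164,0.008,0,-0.363,-0.164,0.011,0])

```text
time: 18.32
eef_pos: [0.3957, -0.3027, 0.2299]
tcp_rot: [-179.9, -0.0, 90.0]
ft_force: [-8.4, 4.5, 25.8]
opening: 0.0365
```

move_arm(plan=[0,0,0,0,0,0,0,0])

```text
time: 18.58
eef_pos: [0.3957, -0.3026, 0.2301]
tcp_rot: [-179.9, -0.0, 90.0]
ft_force: [-4.1, 2.4, 8.9]
opening: 0.0365
```

move_arm(plan=[0,0,0,0,0,0,0,0,0,0,0,0], gripper=-0.4)

```text
time: 18.95
eef_pos: [0.3964, -0.3034, 0.2288]
tcp_rot: [180.0, 0.0, 90.0]
ft_force: [-0.0, 0.0, -0.1]
opening: 0.06
```

move_arm(plan=[0,0,-0.04,0,0,0,-0.1,0,0,0,-0.16,0,0.05,0.03,-0.16,0,0.1,0.06,-0.16,0,0.15,0.09,-0.16,0,0.2,0.12,-0.16,0,0.25,0.15,-0.16,0,0.29,0.18,-0.16,0,0.307,0.189,-0.16,0,0.307,0.189,-0.16,0,0.307,0.189,-0.16,0], gripper=-1)

```text
time: 20.45
eef_pos: [0.5846, 0.0025, 0.3886]
tcp_rot: [-179.9, 0.0, 89.9]
ft_force: [-1.9, -0.3, 0.4]
opening: 0.0853
```

Run:
```python
from q import *
c=ctrl.camera("scene"); save(c,"s2"); P=cloud(c)
cv2.imwrite("pics/s2c.png",cv2.resize(cv2.imread("pics/s2.png")[190:470,90:410],None,fx=2,fy=2))
caps(["scene","top"],.114,{"red":(.396,-.303),"blue":(.481,-.31),"green":(.566,-.317)})
c=ctrl.camera("wrist"); P=cloud(c); print("lid",circ(c,mask(c,(0,0,0),(179,255,75),P,(.05,.063),(.583,0),.05),.056))
print(np.round(ctrl.state()["eef_pos"],4))
```

```text
scene red (0.4009, -0.3028, 'dia', 0.0243, 'mean', [0.39910000562667847, -0.30230000615119934], 75)
scene blue (0.4841, -0.3091, 'dia', 0.0295, 'mean', [0.48339998722076416, -0.310699999332428], 166)
scene green (0.5691, -0.3164, 'dia', 0.031, 'mean', [0.5680999755859375, -0.31859999895095825], 181)
top red (0.3947, -0.2967, 'dia', 0.0247, 'mean', [0.3944999873638153, -0.29760000109672546], 129)
top blue (0.4797, -0.3073, 'dia', 0.0277, 'mean', [0.4796999990940094, -0.3073999881744385], 224)
top green (0.5654, -0.3156, 'dia', 0.0279, 'mean', [0.5652999877929688, -0.3156000077724457], 225)
lid (0.5836, 0.0064, 'dia', 0.0542, 'mean', [0.5835000276565552, 0.0066999997943639755], 3696)
[0.5847 0.0023 0.3891]
```

View pics/s2c.png

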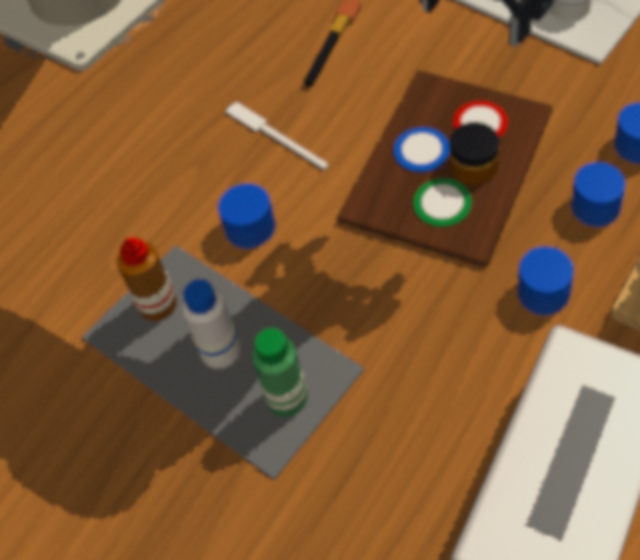

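All three bottles stand upright on the mat. Next the black jar, with jaws fully open.

move_arm(plan=[-0.002,0,0.05,0,-0.002,0,0.1,0,-0.002,0,0.14,0,-0.002,0,0.17,0,-0.002,0,0.188,0,-0.002,0,0.197,0,-0.002,0,0.197,0])

```text
time: 21.52
eef_pos: [0.585, 0.0011, 0.1916]
tcp_rot: [-180.0, 0.0, 90.0]
ft_force: [1.0, 0.6, -0.1]
opening: 0.0852
```

move_arm(plan=[0,0,0,0,0,0,0,0,0,0,0,0,0,0,0,0,0,0,0,0], gripper=1)

```text
time: 22.15
eef_pos: [0.5858, 0.0016, 0.1932]
tcp_rot: [179.8, 0.0, 90.0]
ft_force: [-0.2, 1.1, 5.9]
opening: 0.0525
```

move_arm(plan=[0,0,-0.01,0,0,0,-0.04,0,0,0,-0.08,0,0.01,-0.004,-0.1,0,0.04,-0.016,-0.1,0,0.08,-0.032,-0.1,0,0.12,-0.049,-0.1,0,0.16,-0.065,-0.1,0,0.2,-0.081,-0.1,0,0.24,-0.097,-0.1,0,0.275,-0.112,-0.1,0,0.289,-0.118,-0.09,0,0.2905,-0.118,-0.065,0,0.2905,-0.118,-0.04,0,0.2905,-0.118,-0.02,0,0.2905,-0.118,-0.009,0,0.2905,-0.118,-0.003,0,0.2905,-0.118,0,0,0.2905,-0.118,0,0,0.2905,-0.118,0,0])

```text
time: 24.65
eef_pos: [0.4675, 0.2923, 0.1923]
tcp_rot: [179.9, -0.0, 90.0]
ft_force: [-0.5, -0.0, -0.9]
opening: 0.0525
```

Run:
```python
from q import *
c=ctrl.camera("scene"); save(c,"s3"); P=cloud(c)
cv2.imwrite("pics/s3c.png",cv2.resize(cv2.imread("pics/s3.png")[130:240,270:450],None,fx=3,fy=3))
print("lid",circ(c,mask(c,(0,0,0),(179,255,75),P,(.05,.06),(.467,.292),.03),.055))
s=ctrl.state();print(np.round(s["eef_pos"],4),np.round(s["ft_force"],1))
```

```text
lid (0.4669, 0.291, 'dia', 0.0631, 'mean', [0.46549999713897705, 0.28780001401901245], 217)
[0.4675 0.2923 0.1923] [-0.2 -1.   0.1]
```

View pics/s3c.png

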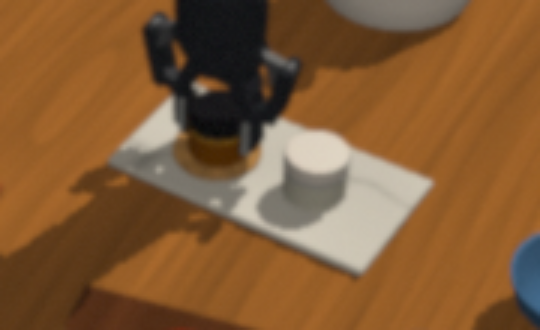

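The jar sits upright on the cork pad and the white jar is clear of the fingers. I'll release part-open, then move aside to check.

move_arm(plan=[0,0,0.0005,0,0,0,0.0005,0,0,0,0.0005,0,0,0,0.0005,0], gripper=-0.65)

```text
time: 25.2
eef_pos: [0.4672, 0.2921, 0.1912]
tcp_rot: [180.0, -0.0, 90.0]
ft_force: [-0.0, 0.9, 0.0]
opening: 0.0703
```

move_arm(plan=[0,0,-0.03,0,0,0,-0.08,0,0,0,-0.14,0,0,0,-0.19,0,-0.04,-0.04,-0.198,0,-0.08,-0.08,-0.198,0,-0.12,-0.1,-0.198,0,-0.18,-0.1,-0.198,0,-0.24,-0.1,-0.198,0,-0.3,-0.1,-0.198,0,-0.3,-0.1,-0.198,0,-0.3,-0.1,-0.198,0], gripper=-0.65)

```text
time: 26.7
eef_pos: [0.3671, -0.008, 0.3893]
tcp_rot: [180.0, -0.0, 89.9]
ft_force: [-0.1, -0.1, 0.4]
opening: 0.0703
```

Run:
```python
from q import *
c=ctrl.camera("top"); save(c,"t2"); P=cloud(c); d=ctrl.camera("scene"); Q=cloud(d)
red2=((0,150,90),(7,255,255))
for n,c,P in(("top",c,P),("scene",d,Q)):
    print(n)
    for k,xy in {"blue":(.522,-.006),"green":(.58,-.058),"red":(.56,.061)}.items():
        lo,hi=red2 if k=="red" else HU[k]
        print(k,"coaster",circ(c,mask(c,lo,hi,P,(.005,.024),xy,.04),.015))
    for k,xy in {"red":(.396,-.303),"blue":(.481,-.31),"green":(.566,-.317)}.items(): print(k,"cap",circ(c,mask(c,*HU[k],P,(.106,.126),xy,.03),.114))
    print("lid",circ(c,mask(c,(0,0,0),(179,255,75),P,(.05,.063),(.467,.292),.05),.055))
    print("pad",circ(c,mask(c,(5,70,90),(25,255,255),P,(.006,.02),(.467,.293),.048),.011))
    print("white",circ(c,mask(c,(0,0,100),(179,60,255),P,(.046,.06),(.57,.27),.06),.052))
print(np.round(ctrl.state()["eef_pos"],4))
```

```text
top
blue coaster (0.5226, -0.0061, 'dia', 0.0618, 'mean', [0.522599995136261, -0.0066999997943639755], 389)
green coaster (0.5801, -0.0572, 'dia', 0.0618, 'mean', [0.5799000263214111, -0.05739999935030937], 388)
red coaster (0.5605, 0.061, 'dia', 0.065, 'mean', [0.5601999759674072, 0.060499999672174454], 470)
red cap (0.3942, -0.2962, 'dia', 0.0243, 'mean', [0.3944999873638153, -0.29840001463890076], 109)
blue cap (0.4796, -0.3073, 'dia', 0.0278, 'mean', [0.4796999990940094, -0.3075000047683716], 222)
green cap (0.5649, -0.3153, 'dia', 0.028, 'mean', [0.565500020980835, -0.31540000438690186], 224)
lid (0.4674, 0.2919, 'dia', 0.0533, 'mean', [0.4677000045776367, 0.29269999265670776], 737)
pad (0.4667, 0.2927, 'dia', 0.0767, 'mean', [0.4652000069618225, 0.28029999136924744], 583)
white (0.5624, 0.2876, 'dia', 0.0548, 'mean', [0.5626000165939331, 0.288100004196167], 778)
scene
blue coaster (0.5236, -0.006, 'dia', 0.0638, 'mean', [0.5248000025749207, -0.00839999970048666], 205)
green coaster (0.5809, -0.0573, 'dia', 0.0625, 'mean', [0.5819000005722046, -0.058800000697374344], 224)
red coaster (0.5613, 0.0611, 'dia', 0.0686, 'mean', [0.5612999796867371, 0.060600001364946365], 258)
red cap (0.3992, -0.3031, 'dia', 0.0238, 'mean', [0.3984000086784363, -0.30239999294281006], 78)
blue cap (0.4839, -0.3102, 'dia', 0.0299, 'mean', [0.48339998722076416, -0.310699999332428], 171)
green cap (0.5689, -0.3178, 'dia', 0.0304, 'mean', [0.5681999921798706, -0.3188999891281128], 182)
lid (0.4706, 0.2901, 'dia', 0.0567, 'mean', [0.47130000591278076, 0.29089999198913574], 224)
pad (0.4695, 0.2935, 'dia', 0.0817, 'mean', [0.4749000072479248, 0.2809999883174896], 204)
white (0.5655, 0.2836, 'dia', 0.0605, 'mean', [0.5645999908447266, 0.28439998626708984], 278)
[ 0.3672 -0.0068  0.3892]
```

View pics/t2.png

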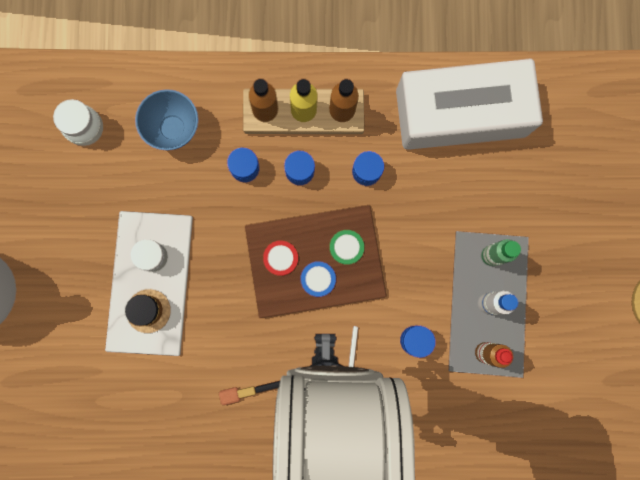

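The jar is within about 1 mm of the pad centre, and the white jar has not moved. The mat holds green (511,250), blue (508,302) and red (503,355), all upright. I'll re-grasp each bottle with the jaws turned 90°, so both axes get centred. Blue goes back first.

move_arm(plan=[-0.303,0.114,0,1.5708,-0.303,0.114,0,1.5708,-0.303,0.114,0,1.5708,-0.303,0.114,0,1.5708,-0.303,0.114,0,1.5708,-0.303,0.114,0,1.5708,-0.303,0.114,0,1.5708,-0.303,0.114,0,1.5708,-0.303,0.114,0,1.5708,-0.303,0.114,0,1.5708,-0.303,0.114,0,1.5708], gripper=-0.5)

```text
time: 28.18
eef_pos: [0.482, -0.3096, 0.389]
tcp_rot: [-180.0, 0.0, 0.2]
ft_force: [-0.3, -0.1, 0.6]
opening: 0.0639
```

move_arm(plan=[0,0,0.05,0,0,0,0.1,0,0,0,0.135,0,0,0,0.153,0,0,0,0.1605,0,0,0,0.1605,0])

```text
time: 28.92
eef_pos: [0.4814, -0.3107, 0.2287]
tcp_rot: [-180.0, 0.0, 0.0]
ft_force: [0.3, -0.8, 0.0]
opening: 0.0637
```

move_arm(plan=[0,0,0,0,0,0,0,0,0,0,0,0,0,0,0,0,0,0,0,0], gripper=1)

```text
time: 29.55
eef_pos: [0.4817, -0.3111, 0.2301]
tcp_rot: [179.9, -0.1, 0.0]
ft_force: [0.4, 1.1, 6.4]
opening: 0.0367
```

move_arm(plan=[0,0,-0.01,0,0,0,-0.04,0,0,0,-0.075,0,0.002,-0.015,-0.085,0,0.007,-0.05,-0.085,0,0.012,-0.09,-0.085,0,0.018,-0.13,-0.085,0,0.024,-0.17,-0.085,0,0.029,-0.21,-0.085,0,0.034,-0.25,-0.085,0,0.039,-0.285,-0.085,0,0.042,-0.301,-0.075,0,0.042,-0.304,-0.055,0,0.042,-0.304,-0.035,0,0.042,-0.304,-0.021,0,0.042,-0.304,-0.014,0,0.042,-0.304,-0.011,0,0.042,-0.304,-0.011,0,0.042,-0.304,-0.011,0])

```text
time: 31.92
eef_pos: [0.5229, -0.007, 0.2411]
tcp_rot: [-180.0, -0.0, -0.0]
ft_force: [-2.7, 1.3, 6.5]
opening: 0.0365
```

move_arm(plan=[0,0,0,0,0,0,0,0,0,0,0,0], gripper=-0.4)

```text
time: 32.3
eef_pos: [0.5233, -0.007, 0.2397]
tcp_rot: [180.0, -0.0, -0.0]
ft_force: [1.1, 1.1, 0.1]
opening: 0.0596
```

move_arm(plan=[0,0,-0.04,0,0,0,-0.1,0,0,0,-0.15,0,0.007,0.05,-0.15,0,0.015,0.11,-0.15,0,0.024,0.17,-0.15,0,0.032,0.23,-0.15,0,0.039,0.28,-0.15,0,0.043,0.311,-0.15,0,0.043,0.311,-0.15,0,0.043,0.311,-0.1,0,0.043,0.311,-0.05,0,0.043,0.311,-0.015,0,0.043,0.311,0.004,0,0.043,0.311,0.011,0,0.043,0.311,0.011,0,0.043,0.311,0.011,0], gripper=-0.5)

```text
time: 34.42
eef_pos: [0.5667, -0.3179, 0.2302]
tcp_rot: [179.9, -0.1, 0.0]
ft_force: [-0.7, -0.6, 1.2]
opening: 0.0641
```

move_arm(plan=[0,0,0,0,0,0,0,0,0,0,0,0,0,0,0,0,0,0,0,0], gripper=1)

```text
time: 35.05
eef_pos: [0.5666, -0.318, 0.23]
tcp_rot: [180.0, -0.1, 0.0]
ft_force: [0.4, 1.6, 5.1]
opening: 0.0365
```

move_arm(plan=[0,0,-0.01,0,0,0,-0.04,0,0,0,-0.075,0,0.001,-0.015,-0.085,0,0.003,-0.05,-0.085,0,0.005,-0.09,-0.085,0,0.007,-0.13,-0.085,0,0.009,-0.17,-0.085,0,0.011,-0.21,-0.085,0,0.013,-0.243,-0.085,0,0.014,-0.257,-0.075,0,0.014,-0.26,-0.055,0,0.014,-0.26,-0.035,0,0.014,-0.26,-0.021,0,0.014,-0.26,-0.014,0,0.014,-0.26,-0.011,0,0.014,-0.26,-0.011,0,0.014,-0.26,-0.011,0])

```text
time: 37.3
eef_pos: [0.5799, -0.0581, 0.241]
tcp_rot: [180.0, -0.0, -0.0]
ft_force: [-3.0, 0.6, 5.7]
opening: 0.0364
```

move_arm(plan=[0,0,0,0,0,0,0,0,0,0,0,0], gripper=-0.4)

```text
time: 37.67
eef_pos: [0.5803, -0.058, 0.2397]
tcp_rot: [180.0, -0.0, -0.0]
ft_force: [-0.9, 0.1, 0.4]
opening: 0.0598
```

move_arm(plan=[0,0,-0.04,0,0,0,-0.1,0,0,0,-0.15,0,-0.03,0.04,-0.15,0,-0.06,0.08,-0.15,0,-0.09,0.12,-0.15,0,-0.12,0.16,-0.15,0,-0.15,0.2,-0.15,0,-0.175,0.235,-0.15,0,-0.184,0.2455,-0.15,0,-0.184,0.2455,-0.15,0,-0.184,0.2455,-0.1,0,-0.184,0.2455,-0.05,0,-0.184,0.2455,-0.015,0,-0.184,0.2455,0.004,0,-0.184,0.2455,0.011,0,-0.184,0.2455,0.011,0,-0.184,0.2455,0.011,0], gripper=-0.5)

```text
time: 39.92
eef_pos: [0.3969, -0.3034, 0.2298]
tcp_rot: [179.9, -0.1, 0.0]
ft_force: [-0.1, -0.0, -0.4]
opening: 0.0637
```

move_arm(plan=[0,0,0,0,0,0,0,0,0,0,0,0,0,0,0,0,0,0,0,0], gripper=1)

```text
time: 40.55
eef_pos: [0.3965, -0.3036, 0.2297]
tcp_rot: [180.0, -0.1, -0.0]
ft_force: [-0.3, 0.8, 6.8]
opening: 0.0365
```

move_arm(plan=[0,0,-0.01,0,0,0,-0.045,0,0,0,-0.09,0,0,0,-0.135,0,0.004,-0.01,-0.16,0,0.018,-0.04,-0.17,0,0.036,-0.08,-0.17,0,0.054,-0.12,-0.17,0,0.072,-0.16,-0.17,0,0.09,-0.2,-0.17,0,0.108,-0.24,-0.17,0,0.126,-0.28,-0.17,0,0.144,-0.32,-0.17,0,0.158,-0.35,-0.17,0,0.1635,-0.362,-0.17,0,0.1645,-0.364,-0.17,0,0.1645,-0.364,-0.17,0])

```text
time: 42.68
eef_pos: [0.5618, 0.0273, 0.3987]
tcp_rot: [-178.7, 0.1, 2.5]
ft_force: [-0.5, -0.6, -0.6]
opening: 0.0366
```

move_arm(plan=[0,0,0.02,0,0,0,0.06,0,0,0,0.1,0,0,0,0.13,0,0,0,0.149,0,0,0,0.156,0,0,0,0.159,0,0,0,0.159,0,0,0,0.159,0])

```text
time: 43.8
eef_pos: [0.5624, 0.0299, 0.2406]
tcp_rot: [-178.6, -0.1, 2.7]
ft_force: [-0.0, 0.3, -1.3]
opening: 0.0367
```

move_arm(plan=[0,0,0,0,0,0,0,0,0,0,0,0], gripper=-0.4)

```text
time: 44.18
eef_pos: [0.5621, 0.03, 0.2398]
tcp_rot: [-178.6, 0.0, 2.7]
ft_force: [-0.1, 0.2, -0.4]
opening: 0.0597
```

move_arm(plan=[0,0,-0.03,0,0,0,-0.08,0,0,0,-0.14,0,0,0,-0.17,0,-0.05,-0.05,-0.17,0,-0.1,-0.1,-0.17,0,-0.15,-0.14,-0.17,0,-0.2,-0.18,-0.17,0,-0.25,-0.22,-0.17,0,-0.27,-0.25,-0.17,0,-0.27,-0.25,-0.17,0,-0.27,-0.25,-0.17,0])

```text
time: 45.68
eef_pos: [0.3391, 0.0424, 0.4142]
tcp_rot: [-176.1, 0.1, 5.7]
ft_force: [-0.1, -0.5, -0.3]
opening: 0.0599
```

Run:
```python
from q import *
c=ctrl.camera("top"); save(c,"t3"); P=cloud(c); d=ctrl.camera("scene"); Q=cloud(d); save(d,"s4")
for n,c,P in(("top",c,P),("scene",d,Q)):
    print(n)
    for k,xy in {"blue":(.5228,-.0062),"green":(.58,-.0573),"red":(.5605,.061)}.items():
        print(k,"cap",circ(c,mask(c,*HU[k],P,(.117,.136),xy,.03),.125))
    print("lid",circ(c,mask(c,(0,0,0),(179,255,75),P,(.05,.063),(.467,.292),.05),.055))
    print("white",circ(c,mask(c,(0,0,100),(179,60,255),P,(.046,.06),(.57,.27),.06),.052))
print(np.round(ctrl.state()["eef_pos"],4))
a=cv2.resize(cv2.imread("pics/t3.png")[200:330,235:395],None,fx=2.5,fy=2.5); b=cv2.resize(cv2.imread("pics/s4.png")[200:330,250:400],None,fx=2.5,fy=2.5)
cv2.imwrite("pics/f.png",cv2.hconcat([a,b]))
```

```text
top
blue cap (0.5204, -0.0054, 'dia', 0.0243, 'mean', [0.5202999711036682, -0.0052999998442828655], 185)
green cap (0.5788, -0.0571, 'dia', 0.0276, 'mean', [0.5788000226020813, -0.05730000138282776], 222)
red cap (0.5599, 0.0369, 'dia', 0.0211, 'mean', [0.5605000257492065, 0.03610000014305115], 52)
lid (0.4671, 0.2925, 'dia', 0.0526, 'mean', [0.4677000045776367, 0.29269999265670776], 739)
white (0.5625, 0.288, 'dia', 0.0543, 'mean', [0.5626000165939331, 0.2881999909877777], 777)
scene
blue cap (0.5257, -0.0086, 'dia', 0.0331, 'mean', [0.5242000222206116, -0.008899999782443047], 111)
green cap (0.5808, -0.0615, 'dia', 0.0316, 'mean', [0.5813999772071838, -0.061000000685453415], 135)
red cap (0.5635, 0.0353, 'dia', 0.0208, 'mean', [0.5626999735832214, 0.03550000116229057], 37)
lid (0.4697, 0.2901, 'dia', 0.0574, 'mean', [0.47110000252723694, 0.29120001196861267], 223)
white (0.5656, 0.2834, 'dia', 0.0609, 'mean', [0.5644000172615051, 0.28459998965263367], 275)
[0.339  0.0423 0.4142]
```

View pics/f.png

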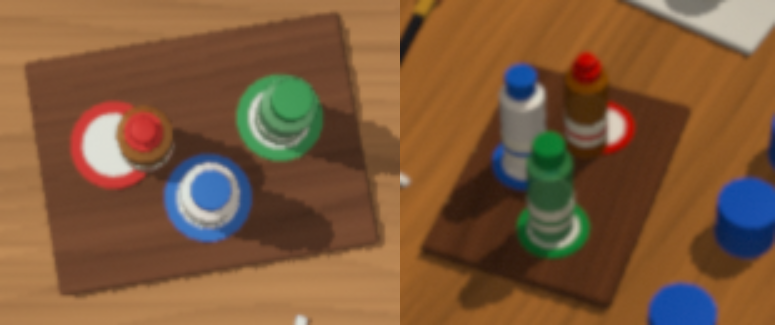

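View pics/s4.png

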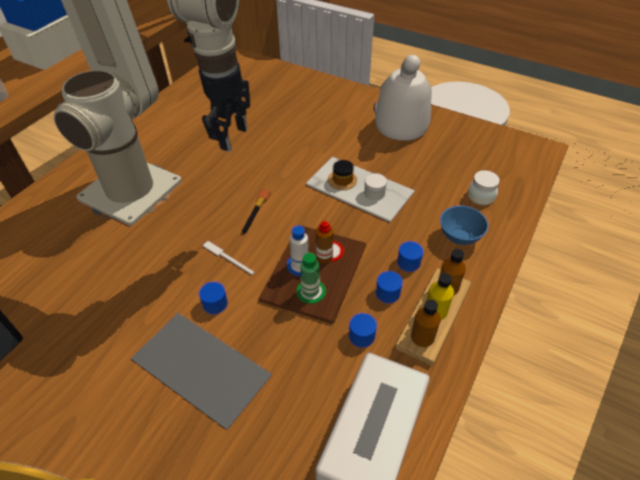

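The red bottle was set down 25–30 mm short, at (.562,.034). It stands, but straddles its coaster rim, because the arm fell behind its command (TCP roll −178.6, yaw 2.7) on that last leg. I'll find out why before fixing it.

Run:
```python
from q import *
s=ctrl.state(); print({k:np.round(v,4).tolist() for k,v in s.items()})
c=dict(ctrl.camera("top")); P=cloud(c)
for n in("top","scene"):
    c=ctrl.camera(n);P=cloud(c)
    for z0,z1 in((.025,.045),(.05,.07),(.075,.095),(.118,.135)):
        m=(P[...,2]>z0)&(P[...,2]<z1)&(np.hypot(P[...,0]-.562,P[...,1]-.034)<.03); p=P[m]
        if len(p)>5: print(n,z0,len(p),"x",np.percentile(p[:,0],[2,98]).round(4),"y",np.percentile(p[:,1],[2,98]).round(4))
```

```text
{'time': 45.775, 'joint_positions': [5.6517, -4.6364, -18.6418, 76.0768, 3.8569, 179.9434], 'dq': [0.0208, 1.636, 1.7011, -1.351, -0.0412, -0.0211], 'effort': [0.002, -21.7858, 24.8675, 0.2129, 0.2196, -0.0], 'eef_pos': [0.339, 0.0423, 0.4142], 'tcp_rot': [-176.143, 0.0783, 5.7081], 'ft_force': [0.4265, 0.0695, 0.6609], 'moment': [-0.0895, -0.0061, -0.0009], 'opening': 0.0597}
top 0.025 12 x [0.5409 0.5483] y [0.0225 0.0526]
top 0.05 35 x [0.5404 0.5591] y [0.0187 0.055 ]
top 0.075 20 x [0.5408 0.5517] y [0.0209 0.0527]
top 0.118 114 x [0.5507 0.5686] y [0.0297 0.047 ]
scene 0.025 96 x [0.5481 0.5787] y [0.0179 0.0402]
scene 0.05 114 x [0.5481 0.5781] y [0.017  0.0413]
scene 0.075 112 x [0.5458 0.5779] y [0.0176 0.0411]
scene 0.118 56 x [0.5521 0.5685] y [0.0278 0.0453]
```

Cause: joint 6 hit its 180° limit, since yaw 0 needs j6 = 180 + j1. The bottle stands straight at about (.560,.036). I'll turn back to yaw 90, which is well within range, and re-grasp it.

move_arm(plan=[0,0,0,-1.5708,0,0,0,-1.5708,0,0,0,-1.5708,0,0,0,-1.5708,0,0,0,-1.5708,0,0,0,-1.5708,0,0,0,-1.5708,0,0,0,-1.5708,0,0,0,-1.5708,0,0,0,-1.5708,0,0,0,-1.5708,0,0,0,-1.5708])

```text
time: 47.42
eef_pos: [0.34, 0.0425, 0.414]
tcp_rot: [-179.9, -3.9, 95.7]
ft_force: [0.7, -0.5, 0.6]
opening: 0.06
```

Run:
```python
from q import *
s=ctrl.state(); print(np.round(s["joint_positions"],2),np.round(s["tcp_rot"],2))
M=R.from_euler("xyz",s["tcp_rot"],degrees=True).as_matrix(); t=np.array(s["eef_pos"]); print(M.round(4))
g=np.array([.560,.036,.085])
for n,p in (("above",g+[0,0,.15]),("grasp",g)):
    T=p-.155*M[:,2]; print(n,"TCP",T.round(4),"shift from now",(M.T@(T-t)).round(4))
for n,d in (("down150",[0,0,-.15]),("up25",[0,0,.025]),("up25+move",[.0005,.025,.025]),("move",[.0005,.025,0]),("up150",[0,0,.15]),("away",[-.15,0,.15])): print(n,(M.T@np.array(d)).round(4))
```

```text
[  5.66  -4.5  -18.55  76.05   3.86  89.98] [-179.9    -3.86   95.67]
[[-0.0986  0.9951 -0.0083]
 [ 0.9928  0.099   0.0668]
 [ 0.0673 -0.0017 -0.9977]]
above TCP [0.5613 0.0256 0.3896] shift from now [-0.0402  0.2186  0.0213]
grasp TCP [0.5613 0.0256 0.2396] shift from now [-0.0503  0.2188  0.171 ]
down150 [-0.0101  0.0003  0.1497]
up25 [ 0.0017 -0.     -0.0249]
up25+move [ 0.0265  0.0029 -0.0233]
move [0.0248 0.003  0.0017]
up150 [ 0.0101 -0.0003 -0.1497]
away [ 0.0249 -0.1495 -0.1484]
```

The tool keeps a 3.9° tilt, but it is exactly about the jaw axis, so the pads still grip an upright cylinder squarely. I'll go ahead in small checked steps.

move_arm(plan=[-0.01,0.055,0.005,0,-0.02,0.11,0.01,0,-0.03,0.165,0.016,0,-0.037,0.205,0.02,0,-0.0402,0.2186,0.0213,0,-0.0402,0.2186,0.0213,0,-0.0402,0.2186,0.0213,0], gripper=-0.3)

```text
time: 48.3
eef_pos: [0.5601, 0.0258, 0.3902]
tcp_rot: [-179.9, -3.9, 95.7]
ft_force: [-0.6, -0.7, 0.1]
opening: 0.0554
```

Run:
```python
from q import *
c=ctrl.camera("wrist"); save(c,"w3"); s=ctrl.state(); print(np.round(s["eef_pos"],4),np.round(s["tcp_rot"],2),s["opening"])
```

```text
[0.56   0.0259 0.3904] [-179.91   -3.86   95.72] 0.055403915640398434
```

View pics/w3.png

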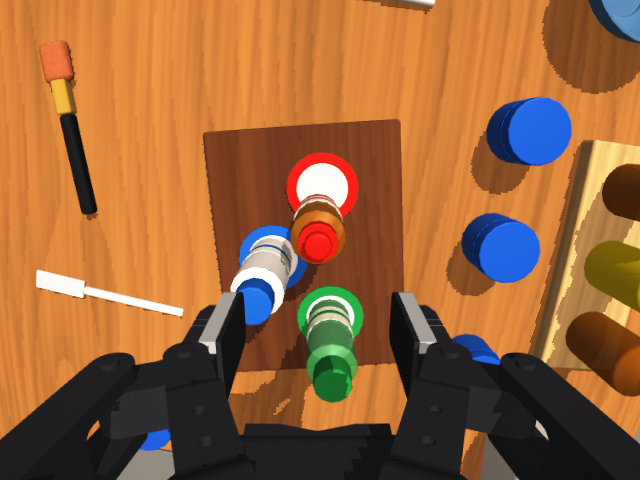

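The red cap (317,243) is midway between the jaws, and the left finger passes the blue bottle by about 8 mm. I'll descend.

move_arm(plan=[-0.0027,0,0.04,0,-0.0054,0,0.08,0,-0.0075,0,0.11,0,-0.009,0,0.133,0,-0.0099,0,0.146,0,-0.0101,0,0.1497,0,-0.0101,0,0.1497,0])

```text
time: 49.22
eef_pos: [0.5611, 0.0257, 0.2406]
tcp_rot: [-180.0, -3.9, 95.7]
ft_force: [-0.0, -0.6, 0.2]
opening: 0.0557
```

move_arm(plan=[0,0,0,0,0,0,0,0,0,0,0,0,0,0,0,0,0,0,0,0], gripper=1)

```text
time: 49.85
eef_pos: [0.5614, 0.0257, 0.241]
tcp_rot: [180.0, -3.9, 95.7]
ft_force: [-1.3, 0.3, 6.5]
opening: 0.0368
```

move_arm(plan=[0.0005,0,-0.008,0,0.0017,0,-0.0249,0,0.007,0.0006,-0.0245,0,0.015,0.0016,-0.024,0,0.022,0.0025,-0.0235,0,0.0265,0.0029,-0.0233,0,0.0265,0.0029,-0.0233,0,0.0258,0.003,-0.013,0,0.0253,0.003,-0.005,0,0.025,0.003,-0.0005,0,0.0248,0.003,0.0015,0,0.0248,0.003,0.0015,0,0.0248,0.003,0.0015,0])

```text
time: 51.48
eef_pos: [0.5609, 0.0505, 0.241]
tcp_rot: [-179.9, -3.9, 95.7]
ft_force: [-4.3, -0.6, 8.8]
opening: 0.0364
```

Run:
```python
from q import *
d=ctrl.camera("scene"); save(d,"s5"); s=ctrl.state(); M=R.from_euler("xyz",s["tcp_rot"],degrees=True).as_matrix()
print("grasp pt",(np.array(s["eef_pos"])+.155*M[:,2]).round(4),np.round(s["ft_force"],1),s["opening"])
cv2.imwrite("pics/s5c.png",cv2.resize(cv2.imread("pics/s5.png")[190:330,240:400],None,fx=4,fy=4))
```

```text
grasp pt [0.5595 0.0609 0.0864] [-3.7 -0.8  8.2] 0.03662011539579327
```

View pics/s5c.png

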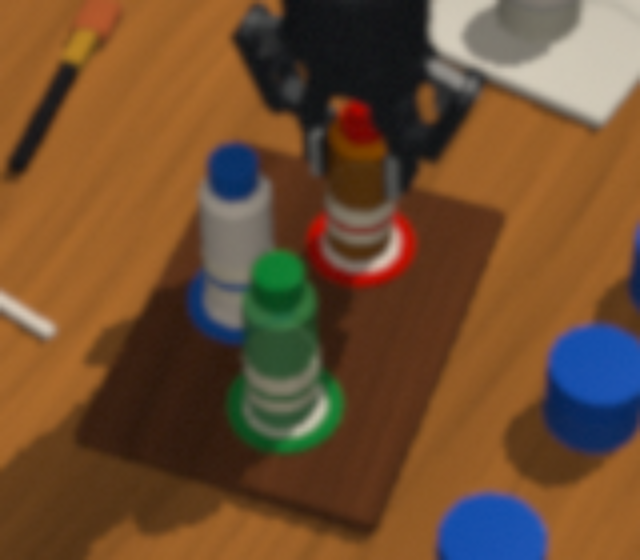

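The red bottle is upright and centred on its coaster. I'll release it and back away.

move_arm(plan=[0,0,0,0,0,0,0,0,0,0,0,0], gripper=-0.35)

```text
time: 51.9
eef_pos: [0.5615, 0.0507, 0.2396]
tcp_rot: [-179.9, -3.9, 95.7]
ft_force: [-0.5, 0.4, 0.3]
opening: 0.0576
```

move_arm(plan=[0.002,0,-0.03,0,0.005,0,-0.08,0,0.0088,0,-0.13,0,0.0101,0,-0.15,0,0.012,-0.05,-0.15,0,0.018,-0.1,-0.15,0,0.025,-0.15,-0.15,0,0.025,-0.2,-0.15,0,0.025,-0.2,-0.15,0,0.025,-0.2,-0.15,0])

```text
time: 53.15
eef_pos: [0.3618, 0.0457, 0.392]
tcp_rot: [180.0, -3.9, 95.7]
ft_force: [0.1, 0.3, -0.3]
opening: 0.0577
```

Run:
```python
from q import *
for n in("top","scene"):
    c=ctrl.camera(n); save(c,n+"_end"); P=cloud(c); print(n)
    for k,xy in {"blue":(.5228,-.0062),"green":(.58,-.0573),"red":(.5605,.061)}.items():
        print(k,"cap",circ(c,mask(c,*HU[k],P,(.117,.136),xy,.03),.125))
    print("lid",circ(c,mask(c,(0,0,0),(179,255,75),P,(.05,.063),(.467,.292),.05),.055))
    print("white",circ(c,mask(c,(0,0,100),(179,60,255),P,(.046,.06),(.57,.27),.06),.052))
print(ctrl.state()["time"],np.round(ctrl.state()["eef_pos"],3))
a=cv2.resize(cv2.imread("pics/top_end.png")[200:360,100:400],None,fx=2.5,fy=2.5)
cv2.imwrite("pics/f2.png",a)
```

```text
top
blue cap (0.5204, -0.0054, 'dia', 0.0243, 'mean', [0.5202999711036682, -0.0052999998442828655], 185)
green cap (0.5789, -0.0574, 'dia', 0.0272, 'mean', [0.5788000226020813, -0.05730000138282776], 218)
red cap (0.5575, 0.0626, 'dia', 0.0245, 'mean', [0.5586000084877014, 0.05950000137090683], 70)
lid (0.4671, 0.2924, 'dia', 0.0524, 'mean', [0.4675999879837036, 0.29260000586509705], 742)
white (0.5624, 0.2878, 'dia', 0.0546, 'mean', [0.5626000165939331, 0.2879999876022339], 778)
scene
blue cap (0.5249, -0.009, 'dia', 0.0325, 'mean', [0.524399995803833, -0.009100000374019146], 114)
green cap (0.5809, -0.0617, 'dia', 0.032, 'mean', [0.5813999772071838, -0.060600001364946365], 131)
red cap (0.5626, 0.0565, 'dia', 0.0246, 'mean', [0.5613999962806702, 0.05849999934434891], 45)
lid (0.4712, 0.289, 'dia', 0.0593, 'mean', [0.47130000591278076, 0.29030001163482666], 229)
white (0.5655, 0.2836, 'dia', 0.0605, 'mean', [0.5647000074386597, 0.2842000126838684], 281)
53.25 [0.362 0.046 0.392]
```

View pics/f2.png

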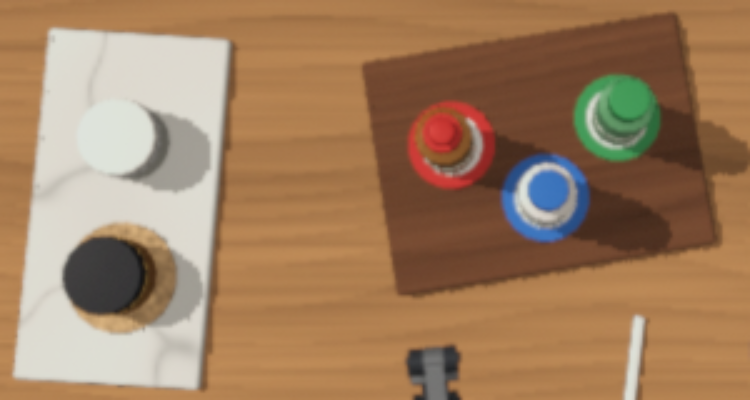

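```bash
python3 -c "
from cell import ctrl; print(ctrl.job_done())"
```

```text
the job is handed in; nothing more can be done
None
```

The job is finished and handed in at about 53 s. All three bottles went to the grey mat, then the black-lidded jar went to the cork pad, then blue, green and red went back to their own coasters.

**One fault, mended:** on the last leg joint 6 reached its 180° limit, and I let the next moves run without checking. I set the red bottle down about 25 mm short, standing upright half on its coaster's rim. I then picked it up again and placed it on the coaster's middle. The tool still had a 3.9° tilt, but only about the jaw axis, so the bottle itself stayed upright.

**Last checks:**
- **Upright and released:** all the bottles and the jar stand upright, and the gripper is clear of everything.
- **Jar:** the lid is within about 1 mm of the pad's centre by the top camera.
- **Bottles:** they are within about 1–2 mm of their coaster centres by robot position. The two cameras differ by 2–6 mm on the cap positions, most on the small red top.
- **White jar:** it is where it was at the start, within 0.5 mm.
- **Forces:** the highest wrist force I saw was about 27 N, at the end of one bottle landing on the mat. Readings come only at the end of each move.

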